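# Stop one stirrer

## Robot

A 7-joint arm with a two-finger parallel gripper is mounted at the origin on a cart in front of the work surface, level with it; the furniture and walls round the work are solid. World frame = base frame: x ahead of the robot, y to its left, z up, the work surface at z = 0. Lengths are in m, angles in rad, forces in N, time in s.
With the tool pointing down it reaches from about 0.425 to 0.925 m from the base axis. Payload 6.8 kg.
Tool frame: the origin (TCP) lies on the centre line of the jaws, within the pads' length; the fingertips stand 14 mm ahead of it and the grasp point (between the pads) lies 5 mm behind it (r.nose_length is the distance from the TCP to the fingertips, in m); z points along the fingers, y is the direction in which the jaws open and shut (so a half turn about z gives the same grasp; the last joint's range is limited). The gripper opens to 85 mm and grips with 20 to 120 N. Pads are 22 mm wide; open, the fingers measure 114 mm over their backs; the gripper's body (76 mm by 85 mm) begins 54 mm behind the grasp point. The pads swing forward as they close: fully open they stand 13 mm farther back than shut.
Start: joints at [1.127, 0.477, 0.022, 1.555, -0.011, 1.109, -0.083], TCP at [0.222, -0.637, 0.245] pointing down, gripper open.
Joint ranges: [-2.96, 2.96], [-0.34, 2.1], [-1.41, 1.46], [0.24, 2.44], [-1.37, 4.51], [0.17, 1.92], [-2.96, 2.96]. Speed limits (rad/s): [2.39, 2.39, 3.14, 3.14, 3.14, 3.14, 3.14].

## Interface

Orientations are given as a rotation vector (axis times angle).
In Python, from bench import r, imaging, look_for, outline_of gives the robot as it stands. The module is installed in compiled form; this text tells all that it offers.
- The arm moves only by the tool carry_out, never from a script. Its arguments are lists of equal length, an entry for each row: "offset": the shift along the tool's x, y, z as a fraction of full scale, a list of three; "turn": the turn, a rotation vector about the tool's x, y, z as a fraction of full scale, a list of three. A call has 1 to 8 rows; each row is the pose to reach, as a shift and turn from the pose commanded when the call began, along the tool's axes at that moment; what a row does not reach only later rows make up. Full scale, the value 1, is 0.5 m for a shift and 1.5 rad for a turn. A row lasts 1/10 s, in which the tool goes at most 50 mm and 8.59 degrees, less where a joint would pass 70% of its speed; a pose out of reach is approached as far as the arm can. A call with a number of a shift or a turn outside -1 to 1 is refused whole. A call with a gripper value outside its range is refused whole. "hand" is the closure, from 0 (fully open) to 1 (shut), set as the call begins (left out, the last holds). The fingers move at their own pace and stop on an object; "force" is the grip in N (left out, the last holds). Time passes only in rows, so rows that repeat a pose let the fingers close. It gives the time, the measured TCP pose, the force and the opening at its end, in the units of the state.
- r.get_obs(): the state, without advancing time (a new reading comes with each control period).
- imaging.grab_frame(name): name is "scene" or "top" or "wrist"; returns a dict with "pixels" (480x640x3 uint8, red, green, blue), "fx", "fy", "cx", "cy" (pixels), "R" (3x3) and "t" (3): a world point X has camera coordinates R X + t. Camera axes: x right, y down, z forward; pixel columns grow to the right and rows downward; lengths in m; the calibration is good to about 2 mm. A picture is of the moment at which its call begins. There is no depth.
- r.hand_in(): hands the job in, once; it reports no verdict.
Trained networks look in the newest picture that a camera, given by its name, has taken for a name from the list of things; names that differ only in an ending like _2 or _b are one class to them, and where a whole thing is asked for, a point or a joint stands for the part that bears it (a point fixed in the world has none). Each returns a list of dicts, best first, with "score" (0 to 1); they miss things now and then, are a little off and sometimes report something else, mostly with a low value. They report only what shows in the picture. A call takes as long as a camera call. They do not tell look-alikes from the thing itself.
- look_for(query, camera): "xyz" ([x, y, z] in m, in the coordinates of the camera as it stood for that picture, good to about 4 mm: the middle of the surface that is visible of it).
- outline_of(query, camera): "region" (480x640 bool, what is visible of it).
The state is a dict: "clock": time; "joints": joint angles; "qvel": joint speeds; "tau": joint torques, N m; "tcp_pos": TCP position; "orientation": TCP orientation; "contact_force": force on the tool from outside, world axes, zero at the start; "moment": the same for the moment, N m; "grip_width": finger opening in m.
Only numpy, scipy, OpenCV 4.12 (cv2) and the standard library are available. Lean on these libraries where they do the work, as an engineer would, in place of code of your own. Each camera call takes 0.05 s, during which the arm holds its last target. There are 200 camera calls.

## Task

The sample in the brown (amber) vial with the blue cap has dissolved: switch off the stirrer it stands on by pressing that stirrer's red key lightly with the fingertips, keeping it well down for about two seconds (a short tap does not count), then let the key come up and draw the hand away. Do not press any other stirrer's key, and leave all the vials, the beaker and the weight standing where they are; nothing is to be picked up.

Things in the scene. Friction and masses are not known exactly. Their poses are not given: they have to be found in the camera images.
- stirrer_a: one of four alike magnetic stirrers, fixed; this one carries vial sample_a. White box 120 (x) x 80 (y) x 34 mm high. Origin: centre of its underside, on the worktop; z up; -x is its front end, towards the robot. On top a steel plate of 66 mm with a white mat, centre at x = +22, surface at z = 38 mm; at the front end a red stop key, centre at x = -41, y = +14 mm, and a tiny green lamp
- stop_key_a_top (a point): centre of the top face of the red round stop key of stirrer_a: 24 mm in diameter, 45 mm above the worktop when released (11 mm above the box); moves down with the key
- stop_key_a (a joint): travel of that key in m: 0 released, 0.006 fully down, pressed straight down; a spring returns it (1.2 N to start, 4.8 N fully down)
- sample_a: loose screw-cap vial, amber (brown) glass with a blue cap: the one whose stirrer is to be stopped; 23 mm in diameter, 48 mm tall, about 20 g, standing upright on the plate of stirrer_a, its top 86 mm above the worktop. Origin: centre of its underside, z up
- stirrer_b: one of four alike magnetic stirrers, fixed; this one carries vial sample_b. White box 120 (x) x 80 (y) x 34 mm high. Origin: centre of its underside, on the worktop; z up; -x is its front end, towards the robot. On top a steel plate of 66 mm with a white mat, centre at x = +22, surface at z = 38 mm; at the front end a red stop key, centre at x = -41, y = +14 mm, and a tiny green lamp
- stop_key_b_top (a point): centre of the top face of the red round stop key of stirrer_b: 24 mm in diameter, 45 mm above the worktop when released (11 mm above the box); moves down with the key
- stop_key_b (a joint): travel of that key in m: 0 released, 0.006 fully down, pressed straight down; a spring returns it (1.2 N to start, 4.8 N fully down)
- sample_b: loose screw-cap vial, amber (brown) glass with a white cap; 23 mm in diameter, 48 mm tall, about 20 g, standing upright on the plate of stirrer_b, its top 86 mm above the worktop. Origin: centre of its underside, z up
- stirrer_c: one of four alike magnetic stirrers, fixed; this one carries vial sample_c. White box 120 (x) x 80 (y) x 34 mm high. Origin: centre of its underside, on the worktop; z up; -x is its front end, towards the robot. On top a steel plate of 66 mm with a white mat, centre at x = +22, surface at z = 38 mm; at the front end a red stop key, centre at x = -41, y = +14 mm, and a tiny green lamp
- stop_key_c_top (a point): centre of the top face of the red round stop key of stirrer_c: 24 mm in diameter, 45 mm above the worktop when released (11 mm above the box); moves down with the key
- stop_key_c (a joint): travel of that key in m: 0 released, 0.006 fully down, pressed straight down; a spring returns it (1.2 N to start, 4.8 N fully down)
- sample_c: loose screw-cap vial, clear glass with a blue cap; 23 mm in diameter, 48 mm tall, about 20 g, standing upright on the plate of stirrer_c, its top 86 mm above the worktop. Origin: centre of its underside, z up
- stirrer_d: one of four alike magnetic stirrers, fixed; this one carries vial sample_d. White box 120 (x) x 80 (y) x 34 mm high. Origin: centre of its underside, on the worktop; z up; -x is its front end, towards the robot. On top a steel plate of 66 mm with a white mat, centre at x = +22, surface at z = 38 mm; at the front end a red stop key, centre at x = -41, y = +14 mm, and a tiny green lamp
- stop_key_d_top (a point): centre of the top face of the red round stop key of stirrer_d: 24 mm in diameter, 45 mm above the worktop when released (11 mm above the box); moves down with the key
- stop_key_d (a joint): travel of that key in m: 0 released, 0.006 fully down, pressed straight down; a spring returns it (1.2 N to start, 4.8 N fully down)
- sample_d: loose screw-cap vial, clear glass with a white cap; 23 mm in diameter, 48 mm tall, about 20 g, standing upright on the plate of stirrer_d, its top 86 mm above the worktop. Origin: centre of its underside, z up
- beaker: loose small clear beaker, a bystander, 50 mm wide, 62 mm tall, on the worktop at the left. Origin: centre of its underside
- weight: loose steel calibration weight, a bystander, 24 mm in diameter, 30 mm tall, on the worktop behind the stirrers. Origin: centre of its underside
Mind the look-alikes: they are no part of the job. What is shaped like the sample_a but yellow is not meant.

How it is judged:
On the way, in this order (a step that is already met when the one before it is completed fails the run):
1. the fingers keep the red key under the amber blue-capped vial down (at least 3.5 of 6 mm) for 1.5 s without a break (value of joint stop_key_a above 0.0035 m and contact force between the fingers and stirrer_a above 0.3 N), for 1.5 s.
2. the key is released (less than 1 mm down) (value of joint stop_key_a below 0.001 m), for 0.2 s.
At the end, for the whole second after the job is handed in: all four keys are up again (less than 1 mm down), and the four vials, the beaker and the weight stand upright (within 0.1 rad), at rest, within 10 mm of where they stood (value of joint each of stop_key_a, stop_key_b, stop_key_c, stop_key_d below 0.001 m and distance of each of sample_a, sample_b, sample_c, sample_d, beaker, weight from where it was at the start of the episode below 0.01 m and angle between each of sample_a, sample_b, sample_c, sample_d, beaker, weight's own z axis and vertical below 0.1 rad and linear speed of each of sample_a, sample_b, sample_c, sample_d, beaker, weight below 0.02 m/s); the robot touches nothing.
It fails at once if the key of another stirrer is pressed (more than 2 mm) (value of joint any of stop_key_b, stop_key_c, stop_key_d above 0.002 m).
It fails at once if a vial, the beaker or the weight is shifted by more than 10 mm, lifted or carried (distance of any of sample_a, sample_b, sample_c, sample_d, beaker, weight from where it was at the start of the episode above 0.01 m).
It fails at once if the robot presses the stirrer with more than 25 N (contact force between any of the arm, the fingers and stirrer_a above 25 N).
It also fails if it takes over 32 s, if anything falls off the work surface, if the arm or the gripper's body presses on something with over 40 N, if the wrist force passes 120 N, or if a joint passes its speed limit or range.

## Working session

There is one attempt and no reset: what is moved stays moved. The work goes in short steps, Python scripts to look and compute and a tool call to move; the robot and the scene stay as the last step left them, time stands still between calls to the robot, and variables do not carry over. Pictures are saved under pics/ and viewed, about 8 in all and at most 12, crops included, and the job is handed in when it is done.

Besides the shell and the picture viewer there is one more tool, called after "Emit:" as name(argument=value, ...) on one line, values as JSON. carry_out: Moves the arm, as the interface text tells. Shift numbers are shares of 0.5 m and turn numbers shares of 1.5 rad, none past 1 either way. Its arguments: {"type":"object","properties":{"offset":{"type":"array","items":{"type":"array","items":{"type":"number","minimum":-1,"maximum":1}}},"turn":{"type":"array","items":{"type":"array","items":{"type":"number","minimum":-1,"maximum":1}}},"hand":{"type":"number"},"force":{"type":"number"}},"required":["offset","turn"]}

```bash
mkdir -p pics; python3 - <<'E'
from bench import r, imaging, look_for
import cv2, numpy as np
o=r.get_obs(); print({k:np.round(o[k],3) for k in('clock','tcp_pos','orientation','contact_force','grip_width')}, r.nose_length)
for n in('scene','top'):
    f=imaging.grab_frame(n); cv2.imwrite(f'pics/{n}0.png',f['pixels'][:,:,::-1])
    R,t=np.array(f['R']),np.array(f['t'])
    for q in('sample_a','stop_key_a_top'):
        for d in look_for(q,n)[:8]: 
            c=np.array(d['xyz']); print(n,q,round(d['score'],2),np.round(R.T@(c-t),3),np.round([f['fx']*c[0]/c[2]+f['cx'],f['fy']*c[1]/c[2]+f['cy']]))
E
```

```text
{'clock': np.float64(0.0), 'tcp_pos': array([ 0.222, -0.637,  0.244]), 'orientation': array([-3.096e+00, -5.250e-01,  1.000e-03]), 'contact_force': array([ 0.403, -0.499, -0.354]), 'grip_width': np.float64(0.085)} 0.014
scene sample_a 0.73 [0.524 0.209 0.067] [337. 251.]
scene sample_a 0.66 [0.575 0.365 0.067] [269. 293.]
scene sample_a 0.66 [0.591 0.109 0.031] [331. 226.]
scene sample_a 0.62 [0.556 0.025 0.066] [364. 196.]
scene sample_a 0.53 [ 0.566 -0.124  0.064] [389. 162.]
scene stop_key_a_top 0.66 [0.467 0.208 0.045] [364. 268.]
top sample_a 0.68 [ 0.561 -0.127  0.072] [445. 241.]
top sample_a 0.65 [0.582 0.354 0.076] [236. 229.]
top sample_a 0.47 [0.601 0.105 0.046] [344. 224.]
top stop_key_a_top 0.5 [0.471 0.207 0.045] [300. 278.]
```

View pics/scene0.png

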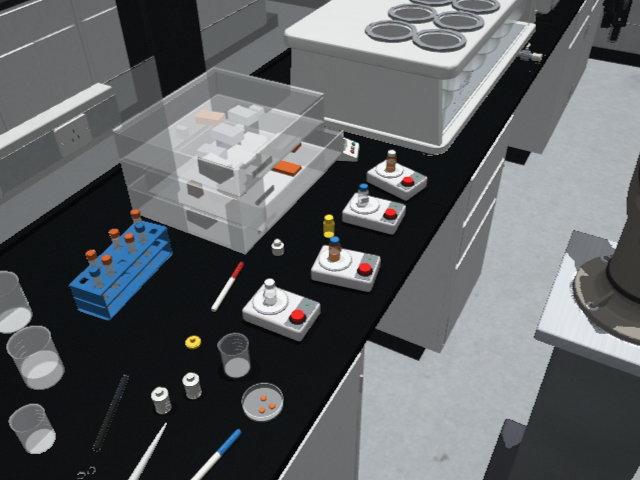

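View pics/top0.png

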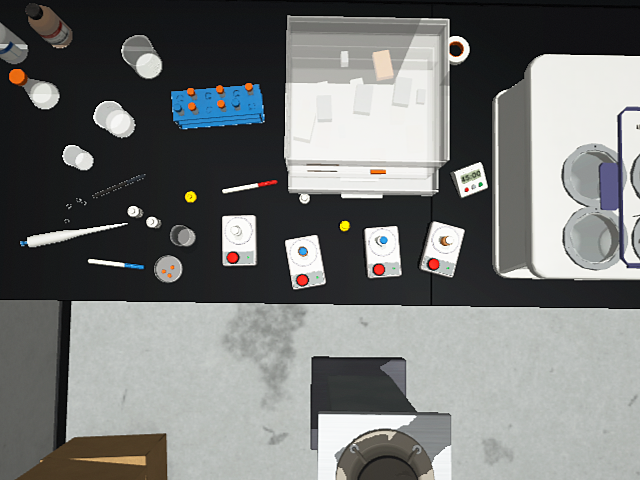

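Candidates in scene/top: amber+blue at (335,250)/(303,251), clear+blue at (363,196)/(381,240), amber+white at (391,162)/(445,241), clear+white at (269,293)/(238,230), and a yellow object at (328,226)/(345,226). The target is the first. Its key is at (364,268)/(302,281).

```bash
cat > h.py <<'E'
import cv2, numpy as np
from scipy.spatial.transform import Rotation as Ro
from bench import r, imaging
def ray(f,u,v,z):
    R,t=np.array(f['R']),np.array(f['t']); c=-R.T@t
    d=R.T@np.array([(u-f['cx'])/f['fx'],(v-f['cy'])/f['fy'],1]); return c+d*(z-c[2])/d[2]
def reds(f):
    p=f['pixels'].astype(int); m=((p[...,0]>130)&(p[...,1]<70)&(p[...,2]<70)).astype(np.uint8)
    n,_,s,c=cv2.connectedComponentsWithStats(m); return [(s[i][4],c[i]) for i in range(1,n) if s[i][4]>25]
def pix(f,X):
    c=np.array(f['R'])@X+f['t']; return f['fx']*c[0]/c[2]+f['cx'],f['fy']*c[1]/c[2]+f['cy']
def to(target,R=None):
    o=r.get_obs(); T=Ro.from_rotvec(o['orientation']); return T.inv().apply(np.array(target)-o['tcp_pos'])/.5
E
python3 - <<'E'
from h import *
for n,(u,v) in(('scene',(345,262)),('top',(302,262))):
    f=imaging.grab_frame(n)
    for a,c in reds(f): print(n,a,c.round(1),ray(f,*c,.044).round(4))
    if n=='scene':
        cv2.imwrite('pics/crop.png',cv2.resize(f['pixels'][u-345+210:330,230:440,::-1],None,fx=3,fy=3))
        print('amber vial base',ray(f,335,262,.038).round(3),'incub pts',[ray(f,x,y,z).round(3) for x,y,z in((440,150,0),(441,148,0))])
    else: print('plate',ray(f,303,252,.086).round(3),'incub corner floor/top',ray(f,497,278,0).round(2),ray(f,527,278,.25).round(2))
o=r.get_obs(); print(Ro.from_rotvec(o['orientation']).as_matrix().round(3), o['clock'])
E
```

```text
scene 46 [407.6 179.4] [ 0.5098 -0.1055  0.044 ]
scene 57 [390.  211.8] [0.4957 0.0236 0.044 ]
scene 68 [237.1 269.4] [0.676 0.322 0.044]
scene 81 [364.6 267.1] [0.468  0.2033 0.044 ]
scene 101 [297.  314.4] [0.5181 0.3677 0.044 ]
amber vial base [0.527 0.211 0.038] incub pts [array([ 0.511, -0.328,  0.   ]), array([ 0.512, -0.338,  0.   ])]
top 68 [267.2 182.7] [0.6951 0.2874 0.044 ]
top 86 [232.  257.2] [0.518 0.366 0.044]
top 84 [433.6 263.6] [ 0.5104 -0.1068  0.044 ]
top 82 [378.5 269.1] [0.4955 0.0225 0.044 ]
top 84 [301.9 279.7] [0.468  0.2016 0.044 ]
plate [0.531 0.199 0.086] incub corner floor/top [ 0.48 -0.27  0.  ] [ 0.48 -0.24  0.25]
[[ 0.944  0.329 -0.   ]
 [ 0.329 -0.944  0.   ]
 [-0.    -0.    -1.   ]] 0.4
```

View pics/crop.png

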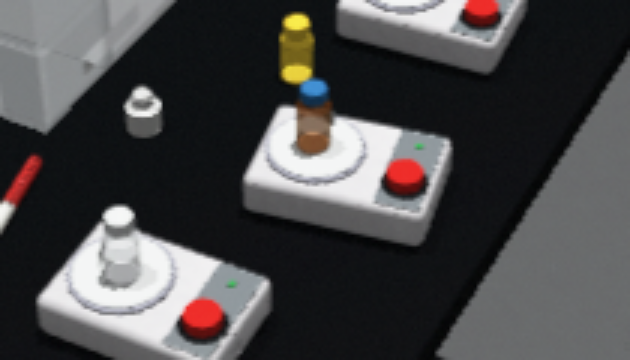

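The crop shows the amber, blue-capped vial at (314,115), with its own red key at (405,177). That puts the key at about (0.468, 0.2025, 0.045). First I'll move to a via point clear of the incubator, closing the fingers and squaring the yaw on the way.

Emit:
carry_out(offset=[[0.5, -0.6, -0.11], [0.5, -0.6, -0.11], [0.5, -0.6, -0.11], [0.5, -0.6, -0.11], [0.5, -0.6, -0.11], [0.5, -0.6, -0.11], [0.5, -0.6, -0.11], [0.5, -0.6, -0.11]], turn=[[0, 0, 0.223], [0, 0, 0.223], [0, 0, 0.223], [0, 0, 0.223], [0, 0, 0.223], [0, 0, 0.223], [0, 0, 0.223], [0, 0, 0.223]], hand=1, force=20)

```text
clock: 1.2
tcp_pos: [0.3602, -0.2693, 0.301]
orientation: [3.141, 0.004, 0.001]
contact_force: [1.0, -0.3, -0.8]
grip_width: -0.0004
```

Emit:
carry_out(offset=[[0.18, -0.54, 0.1], [0.18, -0.54, 0.1], [0.18, -0.54, 0.1], [0.18, -0.54, 0.1], [0.18, -0.54, 0.1], [0.18, -0.54, 0.1], [0.216, -0.944, 0.3], [0.216, -0.944, 0.3]], turn=[[0, 0, 0], [0, 0, 0], [0, 0, 0], [0, 0, 0], [0, 0, 0], [0, 0, 0], [0, 0, 0], [0, 0, 0]])

```text
clock: 2.0
tcp_pos: [0.4578, 0.0894, 0.2061]
orientation: [-3.141, -0.0, -0.004]
contact_force: [1.5, 0.0, 0.7]
grip_width: -0.0
```

```bash
python3 - <<'E'
from h import *
print((to([.468,.2025,.11])).round(3), r.get_obs()['tcp_pos'].round(4), r.get_obs()['contact_force'].round(2))
E
```

```text
[ 0.02  -0.226  0.192] [0.4578 0.0894 0.2061] [1.51 0.   0.75]
```

Emit:
carry_out(offset=[[0.02, -0.226, 0.03], [0.02, -0.226, 0.03], [0.02, -0.226, 0.03], [0.02, -0.226, 0.19], [0.02, -0.226, 0.19], [0.02, -0.226, 0.19], [0.02, -0.226, 0.19]], turn=[[0, 0, 0], [0, 0, 0], [0, 0, 0], [0, 0, 0], [0, 0, 0], [0, 0, 0], [0, 0, 0]])

```text
clock: 2.7
tcp_pos: [0.4671, 0.2009, 0.1115]
orientation: [-3.142, -0.002, 0.001]
contact_force: [0.0, 0.0, 1.0]
grip_width: -0.0
```

```bash
python3 - <<'E'
from h import *
f=imaging.grab_frame('wrist'); w=f['pixels'][:,:,::-1].copy()
o=r.get_obs(); print(o['tcp_pos'].round(4),o['contact_force'].round(2))
for a,c in reds(f): print(a,c.round(1),ray(f,*c,.044).round(4))
print('tip pix',pix(f,o['tcp_pos']-[0,0,.014]),'key pred',pix(f,np.array([.468,.2025,.045])))
g=imaging.grab_frame('scene'); 
for a,c in reds(g): print(a,c.round(1))
cv2.imwrite('pics/w1.png',np.hstack([cv2.resize(w,(400,300)),cv2.resize(g['pixels'][200:320,280:440,::-1],(400,300))]))
E
```

```text
[0.4679 0.2013 0.1124] [0.66 0.63 0.81]
1225 [ 35.6 173.4] [0.5185 0.3674 0.044 ]
1093 [615.6 212.1] [0.4958 0.022  0.044 ]
746 [317.1 252. ] [0.4696 0.2028 0.044 ]
tip pix (np.float64(319.2682980522568), np.float64(296.3895556792291)) key pred (np.float64(317.5796348742336), np.float64(255.01410245331223))
47 [407.6 179.5]
56 [390. 212.]
69 [237.2 269.5]
46 [363.3 266.8]
100 [297.2 314.4]
```

View pics/w1.png

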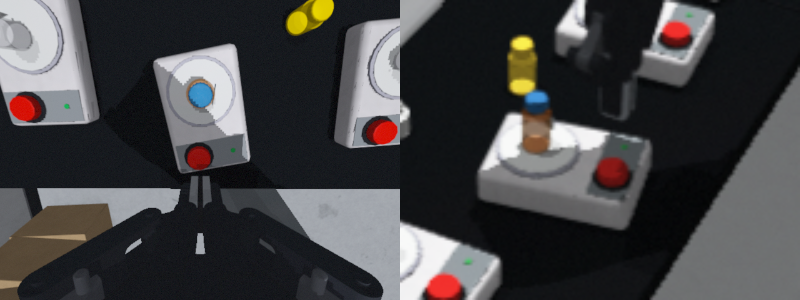

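The wrist view (left half) shows the amber vial at (200,95), its key at (199,157) and the closed fingertips at (200,180). They are lined up, so I'll go down to just above the key.

Emit:
carry_out(offset=[[0.002, -0.002, 0.05], [0.002, -0.002, 0.08], [0.002, -0.002, 0.096], [0.002, -0.002, 0.096], [0.002, -0.002, 0.096]], turn=[[0, 0, 0], [0, 0, 0], [0, 0, 0], [0, 0, 0], [0, 0, 0]])

```text
clock: 3.3
tcp_pos: [0.4683, 0.2019, 0.0636]
orientation: [-3.141, -0.002, -0.001]
contact_force: [-0.7, 0.2, 0.6]
grip_width: -0.0002
```

Emit:
carry_out(offset=[[0, 0, 0.004], [0, 0, 0.008], [0, 0, 0.012], [0, 0, 0.012]], turn=[[0, 0, 0], [0, 0, 0], [0, 0, 0], [0, 0, 0]])

```text
clock: 3.7
tcp_pos: [0.4684, 0.2019, 0.0572]
orientation: [-3.141, -0.002, -0.001]
contact_force: [-0.3, 0.0, 2.0]
grip_width: -0.0
```

```bash
python3 - <<'E'
from h import *
a=[]
for i in range(4):
    imaging.grab_frame('top'); o=r.get_obs(); a.append([*o['tcp_pos'],*o['contact_force']])
print(np.round(a,4))
E
```

```text
[[ 0.4683  0.2019  0.0573  0.0222  0.4361  2.3309]
 [ 0.4684  0.2019  0.0573  0.5494  0.335   1.8779]
 [ 0.4683  0.202   0.0573  0.679  -0.3319  2.763 ]
 [ 0.4683  0.2019  0.0573  0.5681 -0.0976  3.1903]]
```

Emit:
carry_out(offset=[[0, 0, 0.002], [0, 0, 0.004], [0, 0, 0.006], [0, 0, 0.007], [0, 0, 0.007], [0, 0, 0.007]], turn=[[0, 0, 0], [0, 0, 0], [0, 0, 0], [0, 0, 0], [0, 0, 0], [0, 0, 0]])

```text
clock: 4.5
tcp_pos: [0.4683, 0.2019, 0.0537]
orientation: [-3.141, -0.002, -0.001]
contact_force: [2.4, 0.9, 3.6]
grip_width: 0.0002
```

```bash
python3 - <<'E'
from h import *
a=[]
for i in range(10):
    f=imaging.grab_frame('scene'); o=r.get_obs(); a.append([*o['tcp_pos'],*o['contact_force'],o['clock']])
print(np.mean(a,0).round(4),a[-1][2:])
cv2.imwrite('pics/p.png',cv2.resize(f['pixels'][220:300,300:400,::-1],(750,600)))
E
```

```text
[0.4683 0.2019 0.0537 2.7407 0.3661 4.3168 4.775 ] [np.float64(0.05370145948085193), np.float64(3.0811578211593216), np.float64(0.3259327294843978), np.float64(4.022974783060006), 5.0]
```

View pics/p.png

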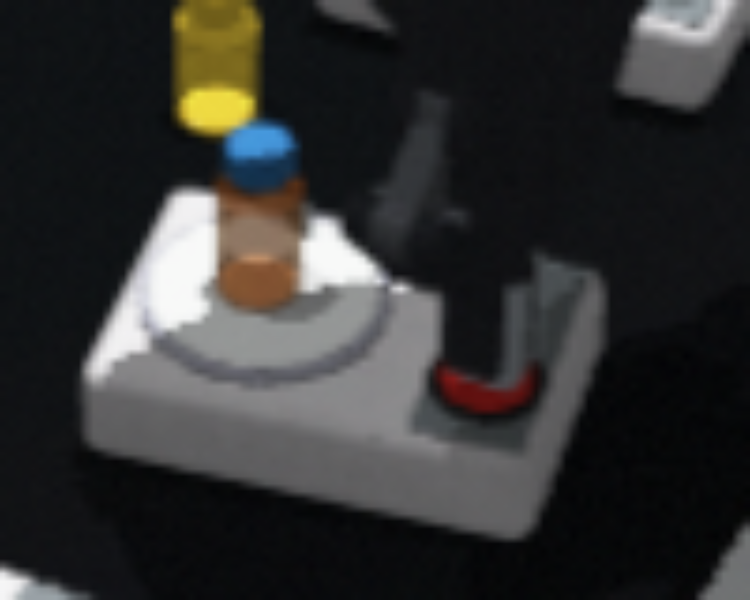

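The fingertips are on the key at (485,385), inside its dark ring. The gripper stands clear of the vial at (260,220). The force suggests 4 to 5 mm of travel, so I'll go slightly deeper and hold.

Emit:
carry_out(offset=[[0, 0, 0.001], [0, 0, 0.0016], [0, 0, 0.0016], [0, 0, 0.0016], [0, 0, 0.0016], [0, 0, 0.0016], [0, 0, 0.0016], [0, 0, 0.0016]], turn=[[0, 0, 0], [0, 0, 0], [0, 0, 0], [0, 0, 0], [0, 0, 0], [0, 0, 0], [0, 0, 0], [0, 0, 0]])

```text
clock: 5.8
tcp_pos: [0.4683, 0.2019, 0.0531]
orientation: [-3.141, -0.002, -0.001]
contact_force: [2.1, 0.0, 7.0]
grip_width: -0.0001
```

```bash
python3 - <<'E'
from h import *
a=[]
for i in range(36):
    imaging.grab_frame('top'); o=r.get_obs(); a.append([*o['tcp_pos'],*o['contact_force'],o['clock']])
print(np.mean(a,0).round(4),a[-1][-1])
E
```

```text
[0.4683 0.2019 0.0531 3.0276 0.3143 7.0591 6.725 ] 7.6
```

The force rose to 7 N over 0.6 mm, so the key is on its stop. It has been held there for over 2.3 s, and I'm now lifting straight up.

Emit:
carry_out(offset=[[0, 0, -0.006], [0, 0, -0.02], [0, 0, -0.06], [0, 0, -0.12], [0, 0, -0.2], [0, 0, -0.3], [0, 0, -0.3], [0, 0, -0.3]], turn=[[0, 0, 0], [0, 0, 0], [0, 0, 0], [0, 0, 0], [0, 0, 0], [0, 0, 0], [0, 0, 0], [0, 0, 0]])

```text
clock: 8.4
tcp_pos: [0.4673, 0.2014, 0.2033]
orientation: [3.141, 0.002, -0.0]
contact_force: [-0.6, -0.8, -1.0]
grip_width: -0.0001
```

```bash
python3 - <<'E'
from h import *
for i in range(8): f=imaging.grab_frame('scene')
g=imaging.grab_frame('wrist'); o=r.get_obs(); print(o['tcp_pos'],o['contact_force'],o['clock'])
for a,c in reds(g): print('wrist',a,c.round(1),ray(g,*c,.044).round(4))
for a,c in reds(f): print('scene',a,c.round(1))
cv2.imwrite('pics/end.png',f['pixels'][100:420,120:460,::-1].repeat(2,0).repeat(2,1)[:600])
E
```

```text
[0.46763008 0.2016864  0.20213328] [ 0.52910205  0.26573597 -0.09837735] 8.85
wrist 604 [124.1 159.4] [0.5184 0.3668 0.044 ]
wrist 558 [527.3 186.9] [0.4956 0.0227 0.044 ]
wrist 475 [319.4 217.5] [0.468  0.2023 0.044 ]
scene 47 [407.6 179.5]
scene 56 [390. 212.]
scene 68 [237.2 269.5]
scene 59 [364.3 266.9]
scene 100 [297.1 314.4]
```

View pics/end.png

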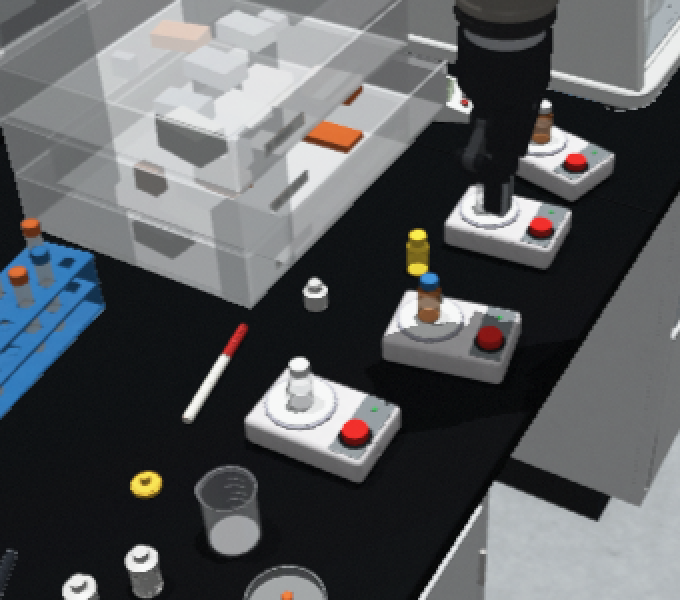

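The key at (490,338) is up again and its green lamp still shows as a small dot. The amber vial (429,300), the other visible vials, the beaker (230,510) and the weight (315,295) stand as before, and the hand is 14 cm clear. I'm handing in.

```bash
python3 -c "
from bench import r; print(r.hand_in())"
```

```text
the job is handed in; nothing more can be done
None
```

I pressed the red key of the stirrer under the amber, blue-capped vial with the closed fingertips, lifted straight off, and handed the job in at about 9 s; no verdict is reported. The key was held on its stop for about 2.4 s at roughly 7 N. I inferred that from the force rising sharply over the last 0.6 mm.

**Last checks:**
- **Key:** it looks up again in the last picture. The other three keys were never approached.
- **Vials, beaker and weight:** those in view stood where they were at the start. I judged this by eye and did not measure it. The hand hid the clear, blue-capped vial in that picture, and its stirrer was not touched.
- **Robot:** the contact force was back to about zero, with the fingertips about 14 cm above the key.

**Open points:**
- Partway down, the force suggested about 4 mm of travel and the position about 5 mm. I pressed a little deeper until the key reached its stop.
- There was a sideways force of about 3 N while the key was down, which went away on release. I put it down to friction.
- The stirrer's green lamp still showed as a small dot afterwards, so the pictures don't show whether the stirrer itself has stopped.

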